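# Swing down the locker flap of the book scanner with the hook pole

### The job

Take the hook pole from its rest, drop its hook into the brass eye of the raised locker's blue flap, and swing the flap down gently, without letting it slam, until it is fully open. Touch the locker and its flap only with the pole, leave the book, the mouse and the mug alone, and finish with the pole unhooked, lying back in both forks of its rest and let go.

Things in the scene. Friction and masses are not known exactly. Their poses are not given: they have to be found in the camera images.
- pole: Hook pole, 237 mm long, about 0.18 kg, lying level in the rest, hook down. Origin: centre of the wooden grip; x along the pole to the hook, z up. Grip: bar x -75 to 75 mm, 20 wide (y), 22 high (z). Black cap to x -87. Steel rod 9 mm thick on the x axis from 75 to 145, there bent down square: the prong, 9 mm thick, centred at x 145, reaching 24.5 mm below the pole's axis. Balances at about x +12.
- hook_tip (a point): Lower tip of the pole's prong: in the pole's frame at x +145, y 0, z -24.5 mm. Axes as the pole's.
- rest: Black plate 170 x 90 x 10 mm fixed to the table, with two grey forks at x -58 and +58 mm. Origin under its centre on the table, x through the forks, z up. The pole starts with its origin about above this one, its x along this x. Fork floors are 50 mm up, so the pole's axis lies 61 mm up. Forks: 10 mm thick (x), slot 30 mm wide at the floor, wider above, prongs to 76 mm height, 66 mm wide outside.
- locker: White locker 260 mm wide, 170 deep, from 183 to 334 mm above the table on a column, all fixed. Origin on the table vertically below the middle of the flap's hinge line, at the front; its -x points straight out of the front (the way the flap swings down), y along the hinge, z up.
- flap (a joint): Blue drop-front flap 252 mm wide, 122 high, 8 thick, hinged along its lower edge. 0 = shut, upright; grows as its top swings outward and down; 1.57 rad = stop, level, fully open, its outer face then below. It begins shut or up to 0.2 rad ajar. A friction hinge (0.18 N m) holds it at any angle; moving it by the eye takes about 2 N.
- flap_hinge (a point): Middle of the flap's hinge line, 190 mm above the table, at the locker's front; axes as the locker's.
- eye (a point): Middle of the brass eye's opening. The eye is a rectangular loop standing square out of the flap's outer face. Axes turn with the flap: -x out of the outer face, y along the hinge, z from hinge to free edge. Opening 53 mm (y) by 47 mm (x, from face to cross bar), seen through along z: with the flap shut a prong drops in from above. Flap shut: 33 mm out from the hinge line, 100 mm above it.
- eye_bar (a point): Middle of the eye's cross bar: a round bar 7 mm thick, parallel to the hinge. Flap shut: 60 mm out from the hinge line and 100 mm above it. Flap fully open: 100 mm out and 60 mm below the hinge line; the flap's underside is then 9 mm below the hinge line, so 47 mm of free height lies between bar and flap. Axes as the eye's.
- book: Blue-covered thread-bound book 150 x 210 x 30 mm lying on the table; origin under its centre.
- mouse: Black computer mouse 110 x 62 x 32 mm; origin under its centre.
- mug: White mug, 80 mm across, 90 mm high; origin under its centre.
Mind the look-alikes: they are no part of the job. Leave any green or orange look-alike of the pole alone.

How it is judged:
On the way, in this order (a step that is already met when the one before it is completed fails the run):
1. the hook's prong is down through the eye while the flap is still up (x of hook_tip in the frame of eye between -0.027 and 0.027 m and y of hook_tip in the frame of eye between -0.03 and 0.03 m and z of hook_tip in the frame of eye between -0.045 and -0.005 m and value of joint flap below 0.5 rad), for 0.1 s.
2. the flap is swung fully down (over 1.4 rad) with the hook at the eye (value of joint flap above 1.4 rad and distance between hook_tip and eye below 0.065 m), for 0.1 s.
At the end, for the whole second after the job is handed in: The flap is fully down (joint over 1.4 rad) and still; the pole lies at rest in both forks, either way round: its origin within 30 mm of the rest's middle along the rest, within 14 mm across, 54 to 68 mm above the table, its axis within 0.15 rad of the rest's (value of joint flap above 1.4 rad and x of pole in the frame of rest between -0.03 and 0.03 m and y of pole in the frame of rest between -0.014 and 0.014 m and z of pole in the frame of rest between 0.054 and 0.068 m and angle between the x axis of pole and the x axis of rest, either way round below 0.15 rad and linear speed of pole below 0.02 m/s and velocity of joint flap below 0.05 rad/s); the robot touches nothing.
It fails at once if the robot itself touches the locker or its flap (contact force between any of the fingers, the arm and locker above 1 N).
It fails at once if the flap is let slam or is jerked down (over 2.5 rad/s) (velocity of joint flap above 2.5 rad/s).
It fails at once if the book, the mouse or the mug is moved by more than 20 mm (distance of any of book, mouse, mug from where it was at the start of the episode above 0.02 m).
It also fails if it takes over 64 s, if anything falls off the work surface, if the arm or the gripper's body presses on something with over 40 N, if the wrist force passes 120 N, or if a joint passes its speed limit or range.

### The arm

A 6-joint arm with a two-finger parallel gripper is mounted at the origin on the work surface. World frame = base frame: x ahead of the robot, y to its left, z up, the work surface at z = 0. Lengths are in m, angles in rad, forces in N, time in s.
With the tool pointing down it reaches from about 0.275 to 0.75 m from the base axis. Payload 10.2 kg.
Tool frame: the origin (TCP) lies midway between the tips of the shut fingers; the grasp point (between the pads) lies 19 mm behind it (env.hold_point_z is the distance from the TCP to the grasp point, in m); x points along the fingers, z is the direction in which the jaws open and shut, and the axes are right-handed (so a half turn about x gives the same grasp; the last joint's range is limited). The gripper opens to 85 mm and grips with 20 to 120 N. Pads are 22 mm wide; open, the fingers measure 114 mm over their backs; the gripper's body (76 mm by 85 mm) begins 54 mm behind the grasp point. The pads swing forward as they close: fully open they stand 13 mm farther back than shut.
Start: joints at [-1.535, 0.313, 1.498, -0, 1.331, -0.223], TCP at [0.134, -0.508, 0.231] pointing down, gripper open.
Joint ranges: [-2.94, 2.94], [-0.97, 2.17], [0.19, 2.56], [-1.23, 4.37], [0.02, 3.11], [-2.88, 2.88]. Speed limits (rad/s): [2.39, 2.39, 3.01, 3.14, 3.14, 3.14].

### API

Orientations are given as a unit quaternion [x, y, z, w].
In Python, from bench import env, kinematics, monitor, eyes, job gives the robot as it stands. The module is installed in compiled form; this text tells all that it offers. Calls block until the motion is done:
- env.reach(position, orientation): joint-space move of the TCP to a pose.
- env.movel(position, velocity=0.15, frame=None, guard=None): straight line of the TCP; frame=None keeps the orientation; velocity is the mean speed in m/s. With guard (N) it stops when the force on the tool has changed by that much, and returns True; else False.
- env.set_joints(angles): joint-space move.
- env.release() and env.close_gripper(effort=None): open the fingers fully, or close them until they stop; effort is the grip in N (None keeps the last).
- env.hold(seconds).
- kinematics.ik(position, orientation): joint angles nearest the present ones, or None.
- monitor.sense(): the state.
- eyes.grab_frame(name): name is "side" or "top" or "wrist"; returns a dict with "frame" (480x640x3 uint8, red, green, blue), "mtx" (3x3 intrinsics, pixels), "k1" (the pictures are not rectified: a ray, as slopes to the right and down, at radius r is drawn at 1 + k1 r^2 times it, then the intrinsics apply), "view" (4x4, takes a point from world to camera coordinates). Camera axes: x right, y down, z forward; pixel columns grow to the right and rows downward; lengths in m; the calibration is good to about 2 mm. A picture is of the moment at which its call begins. There is no depth.
A pose or a line that the arm cannot do raises env.MotionError and nothing moves.
- job.hand_in(): hands the job in, once; it reports no verdict.
The state is a dict: "clock": time; "joints": joint angles; "qvel": joint speeds; "joint_efforts": joint torques, N m; "position": TCP position; "ee_rot": TCP orientation; "contact_force": force on the tool from outside, world axes, zero at the start; "ft_torque": the same for the moment, N m; "finger_gap": opening from 0.0 (shut) to 1.0 (fully open).
Only numpy, scipy, OpenCV 4.12 (cv2) and the standard library are available. Lean on these libraries where they do the work, as an engineer would, in place of code of your own. Each camera call takes 0.05 s, during which the arm holds its last target. There are 200 camera calls.

## Working session

There is one attempt and no reset: what is moved stays moved. The work goes in short steps, each a Python script; the robot and the scene stay as the last script left them, time stands still between calls to the robot, and variables do not carry over. Pictures are saved under pics/ and viewed, about 8 in all and at most 12, crops included, and the job is handed in when it is done.

```bash
mkdir -p pics
cat > h.py <<'E'
import numpy as np, cv2
from bench import env, kinematics, monitor, eyes, job
def grab(n,save=None):
    f=eyes.grab_frame(n)
    if save: cv2.imwrite(f'pics/{save}.png',f['frame'][:,:,::-1])
    return f
def ray(f,uv):
    K=np.array(f['mtx']);p=(np.array(uv,float)-K[:2,2])/[K[0,0],K[1,1]]
    rd=np.linalg.norm(p);r=rd
    for _ in range(30): r=rd/(1+f['k1']*r*r)
    s=p*(r/rd if rd>0 else 1)
    V=np.array(f['view']);R=V[:3,:3];return -R.T@V[:3,3], R.T@np.array([s[0],s[1],1.])
def plane(f,uv,z):
    o,d=ray(f,uv);return o+d*(z-o[2])/d[2]
def tri(f1,u1,f2,u2):
    A=[];b=[]
    o1,d1=ray(f1,u1);o2,d2=ray(f2,u2)
    t=np.linalg.lstsq(np.c_[d1,-d2],o2-o1,rcond=None)[0]
    a,c=o1+d1*t[0],o2+d2*t[1];return (a+c)/2,np.linalg.norm(a-c)
def proj(f,P):
    V=np.array(f['view']);c=V[:3,:3]@np.array(P)+V[:3,3];s=c[:2]/c[2];s=s*(1+f['k1']*(s@s))
    K=np.array(f['mtx']);return s*[K[0,0],K[1,1]]+K[:2,2]
E
python3 - <<'E'
from h import *
for n in ['top','side']:
    f=grab(n,n+'0');print(n,np.linalg.inv(f['view'])[:3].round(3).tolist(),f['mtx'],f['k1'])
s=monitor.sense();print(s)
print(env.hold_point_z)
E
```

```text
top [[0.02, -0.995, 0.094, 0.391], [-1.0, -0.019, 0.004, -0.112], [-0.002, -0.094, -0.996, 1.389]] [[531.05457561   0.         321.04917181]
 [  0.         531.05457561 234.95553661]
 [  0.           0.           1.        ]] -0.13250724067674505
side [[0.996, -0.063, 0.064, 0.403], [-0.089, -0.573, 0.815, -1.115], [-0.015, -0.817, -0.576, 0.868]] [[534.8458647    0.         323.09597462]
 [  0.         534.8458647  237.8862901 ]
 [  0.           0.           1.        ]] -0.09306694732961536
{'clock': 0.1, 'joints': array([-1.53540953e+00,  3.13408352e-01,  1.49831416e+00,  3.31494048e-05,
        1.33097738e+00, -2.23417897e-01]), 'qvel': array([-0.00060296, -0.00055396, -0.00341179, -0.00113996, -0.0005993 ,
        0.00015521]), 'joint_efforts': array([ 2.69346696e-03, -4.12898505e+01, -2.60140926e+01, -1.29599939e-04,
        3.01699401e-03,  3.92811501e-06]), 'position': array([ 0.13434065, -0.50730978,  0.23080265]), 'ee_rot': array([ 0.43160982,  0.5605794 , -0.43099215,  0.56009773]), 'contact_force': array([-0.3615165 , -0.17624442, -0.20136015]), 'ft_torque': array([0.03154656, 0.00701969, 0.03605671]), 'finger_gap': 0.9975845218418463}
0.0187
```

View pics/top0.png

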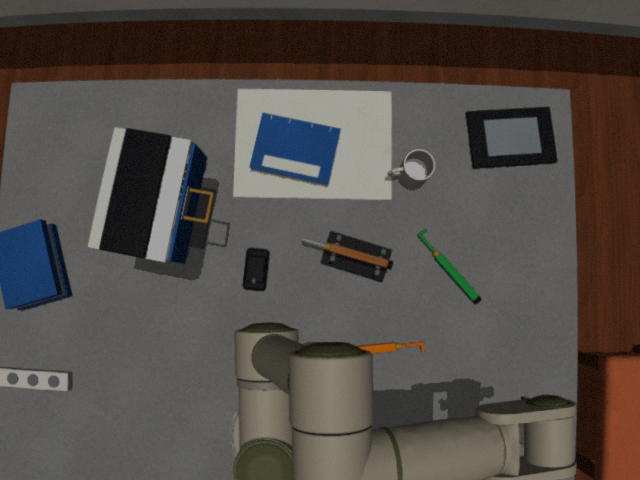

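View pics/side0.png

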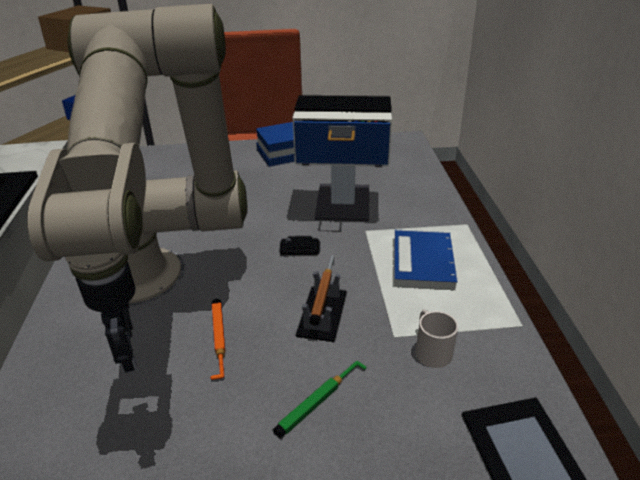

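Run:
```python
from h import *
T=grab('top');S=grab('side')
def mask(f,lo,hi,roi):
    h=cv2.cvtColor(f['frame'],cv2.COLOR_RGB2HSV);m=cv2.inRange(h,lo,hi);z=np.zeros_like(m);x0,y0,x1,y1=roi;z[y0:y1,x0:x1]=m[y0:y1,x0:x1];return z
def big(m): return max(cv2.findContours(m,cv2.RETR_EXTERNAL,cv2.CHAIN_APPROX_NONE)[0],key=cv2.contourArea)
g=mask(T,(4,110,60),(18,255,255),(295,225,400,285))
c=big(g);r=cv2.minAreaRect(c);print('grip',r,cv2.contourArea(c))
bx=cv2.boxPoints(r);print([plane(T,p,.072).round(4).tolist() for p in bx])
# plate of rest dark
k=mask(T,(0,0,0),(180,255,45),(310,225,400,290));k=cv2.morphologyEx(k|g,cv2.MORPH_CLOSE,np.ones((5,5)))
c=big(k);r=cv2.minAreaRect(c);print('plate',r);print([plane(T,p,.010).round(4).tolist() for p in cv2.boxPoints(r)])
# locker top white strips + black
h=cv2.cvtColor(T['frame'],cv2.COLOR_RGB2HSV)
w=mask(T,(0,0,130),(180,60,255),(80,120,200,270))
b=mask(T,(0,0,0),(180,255,40),(95,125,175,262))
w=cv2.morphologyEx(w|b,cv2.MORPH_CLOSE,np.ones((3,3)))
c=big(w);r=cv2.minAreaRect(c);print('locker',r);L=[plane(T,p,.334) for p in cv2.boxPoints(r)];print([p.round(4).tolist() for p in L])
for f,n,roi in ((T,'top',(178,180,222,228)),(S,'side',(320,118,362,145))):
    m=mask(f,(10,90,70),(32,255,255),roi);c=big(m);r=cv2.minAreaRect(c);print('eye',n,r,cv2.boxPoints(r).round(1).tolist())
    x0,y0,x1,y1=roi
    cv2.imwrite(f'pics/eye_{n}.png',cv2.resize(f['frame'][y0-10:y1+10,x0-10:x1+10,::-1],None,fx=6,fy=6,interpolation=cv2.INTER_NEAREST))
a=cv2.resize(T['frame'][120:300,80:230,::-1],None,fx=3,fy=3);b=cv2.resize(S['frame'][80:180,280:410,::-1],None,fx=3,fy=3)
o=np.zeros((540,800,3),np.uint8);o[:540,:450]=a;o[:300,450:800]=b[:, :350];o[320:530,480:795]=cv2.resize(T['frame'][220:290,295:400,::-1],None,fx=3,fy=3);cv2.imwrite('pics/comp.png',o)
```

```text
grip ((357.7452392578125, 254.86624145507812), (61.850860595703125, 8.46498966217041), 16.389541625976562) 444.0
[[0.4771, -0.1214, 0.072], [0.4974, -0.127, 0.072], [0.4568, -0.2752, 0.072], [0.4365, -0.2695, 0.072]]
plate ((357.9181213378906, 256.8425598144531), (69.21002197265625, 33.977657318115234), 17.52556800842285)
[[0.4485, -0.1041, 0.01], [0.5335, -0.1291, 0.01], [0.4823, -0.3022, 0.01], [0.3976, -0.2762, 0.01]]
locker ((138.48011779785156, 193.02816772460938), (78.3992919921875, 125.80835723876953), 12.022275924682617)
[[0.4572, 0.3716, 0.334], [0.7166, 0.333, 0.334], [0.6817, 0.1663, 0.334], [0.4279, 0.208, 0.334]]
eye top ((198.14877319335938, 205.13902282714844), (24.654590606689453, 32.19763946533203), 12.094758033752441) [[182.6999969482422, 218.3000030517578], [189.5, 186.8000030517578], [213.60000610351562, 192.0], [206.8000030517578, 223.5]]
eye side ((341.0, 134.5), (9.0, 26.0), 90.0) [[328.0, 130.0], [354.0, 130.0], [354.0, 139.0], [328.0, 139.0]]
```

View pics/comp.png

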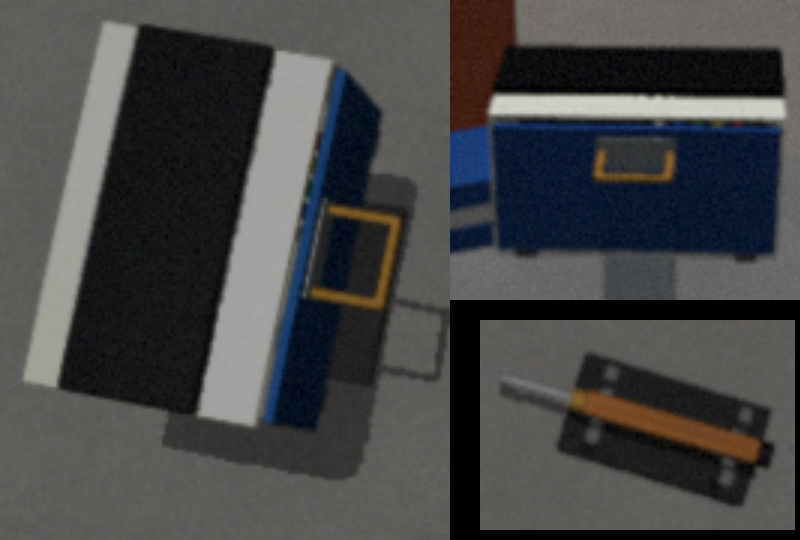

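Run:
```python
from h import *
T=grab('top');S=grab('side')
L=np.array([[0.4572,0.3716],[0.7166,0.333],[0.6817,0.1663],[0.4279,0.208]])
e=(L[2]-L[3])+(L[1]-L[0]);e/=np.linalg.norm(e);n=np.array([e[1],-e[0]]);F=(L[2]+L[3])/2
print('e',e,'n',n,'front',F,'yaw',np.degrees(np.arctan2(-n[1],-n[0])))
for t in ((209.0,207.2),(209.7,206.8)):
  for s in ((341,138),(341.5,139)):
    P,err=tri(T,t,S,s);d=P[:2]-F;out=d@n;up=P[2]-.19
    print(P.round(4),round(err,4),'out',round(out,4),'lat',round(d@e,4),'up',round(up,4),'R',np.hypot(out,up),'flap',np.arctan2(100,60)-np.arctan2(up,out))
a,b=(plane(T,p,.275)[:2] for p in ((212.3,192.7),(207,221)));print('bar dir',(a-b)/np.linalg.norm(a-b),np.linalg.norm(a-b))
# grasp ik
from scipy.spatial.transform import Rotation as Ro
def q(yaw,s):
    # pole x=(c,s,0); tool x down; tool z=s*pole y
    c,si=np.cos(yaw),np.sin(yaw);z=s*np.array([-si,c,0]);x=np.array([0,0,-1.]);return Ro.from_matrix(np.c_[x,np.cross(z,x),z]).as_quat()
for s in (1,-1):
    for p,y in (([.467,-.198,.042],74.7),([.52,-.05,.30],81),([.52,-.05,.13],81)):
        k=kinematics.ik(p,q(np.radians(y),s));print(s,p,None if k is None else np.round(k,2))
```

```text
e [ 0.98797898 -0.15458829] n [-0.15458829 -0.98797898] front [0.5548  0.18715] yaw 81.10708062425856
[0.5492 0.1287 0.2945] 0.0031 out 0.0586 lat 0.0035 up 0.1045 R 0.11980932998484195 flap -0.028916892076269463
[0.5501 0.1294 0.2913] 0.004 out 0.0578 lat 0.0043 up 0.1013 R 0.11662010619977847 flap -0.02162279402055778
[0.5495 0.1271 0.2953] 0.0021 out 0.0602 lat 0.004 up 0.1053 R 0.12125512175632869 flap -0.02100039729298775
[0.5504 0.1277 0.2921] 0.003 out 0.0594 lat 0.0048 up 0.1021 R 0.11807967997764789 flap -0.013570318756477517
bar dir [ 0.98968531 -0.14325848] 0.06173611175162185
1 [0.467, -0.198, 0.042] [-0.63  0.51  1.76 -0.    0.87  2.78]
1 [0.52, -0.05, 0.3] None
1 [0.52, -0.05, 0.13] None
-1 [0.467, -0.198, 0.042] [-0.63  0.51  1.76 -0.    0.87 -0.37]
-1 [0.52, -0.05, 0.3] [-0.32  0.27  1.38 -0.    1.49 -0.16]
-1 [0.52, -0.05, 0.13] [-0.32  0.41  1.64 -0.    1.09 -0.16]
```

```bash
cat >> h.py <<'E'
from scipy.spatial.transform import Rotation as Ro
def q(yaw):
    c,s=np.cos(yaw),np.sin(yaw);z=-np.array([-s,c,0]);x=np.array([0,0,-1.]);return Ro.from_matrix(np.c_[x,np.cross(z,x),z]).as_quat()
HZ=env.hold_point_z; G=.008
YR=np.radians(74.7); PR=np.array([.4664,-.2002])   # pole at rest
YL=np.radians(81.3); H=np.array([.5587,.1865,.19]); X=np.array([np.cos(YL),np.sin(YL),0])
GR=np.r_[PR+G*np.array([np.cos(YR),np.sin(YR)]),.061-HZ]
OFF=np.zeros(3)   # measured correction of the tip
def tcp(prong_in,axis_z):  # prong centre 'prong_in' m inward of hinge plane (neg = out), pole level
    return H*[1,1,0]+X*(prong_in-.145+G)+[0,0,axis_z-HZ]+OFF
E
python3 - <<'E'
from h import *
env.reach(GR+[0,0,.12],q(YR)); env.movel(GR,.12)
env.close_gripper(100); print(monitor.sense()['finger_gap'])
env.movel(GR+[0,0,.1],.1); env.hold(.3); s=monitor.sense();print(s['finger_gap'],s['contact_force'])
p=tcp(-.060,.40); env.movel([GR[0],GR[1],p[2]],.2,q(YR))
env.movel(p,.15,q(YL)); p2=tcp(-.038,.36); env.movel(p2,.1); env.hold(.4)
T=grab('top','t1');S=grab('side','s1');print(monitor.sense()['clock'],monitor.sense()['position'],p2)
o=np.zeros((600,800,3),np.uint8)
o[:480,:400]=cv2.resize(T['frame'][140:260,160:260,::-1],None,fx=4,fy=4);o[:480,400:800]=cv2.resize(S['frame'][70:190,290:390,::-1],None,fx=4,fy=4);cv2.imwrite('pics/c1.png',o)
for f in (T,S):print(proj(f,H*[1,1,0]+X*-.038+[0,0,.36]),proj(f,H*[1,1,0]+X*-.038+[0,0,.3355]))
E
```

```text
0.2165187306158907
0.21892323514942286 [ 0.02677984 -1.04206394 -1.51228093]
9.1083 [0.53223873 0.0134713  0.34135905] [0.53222936 0.01351357 0.3413    ]
[192.05056997 199.55755538] [194.97789634 201.49134301]
[341.02813036 110.62005917] [340.99707546 119.77285773]
```

View pics/c1.png

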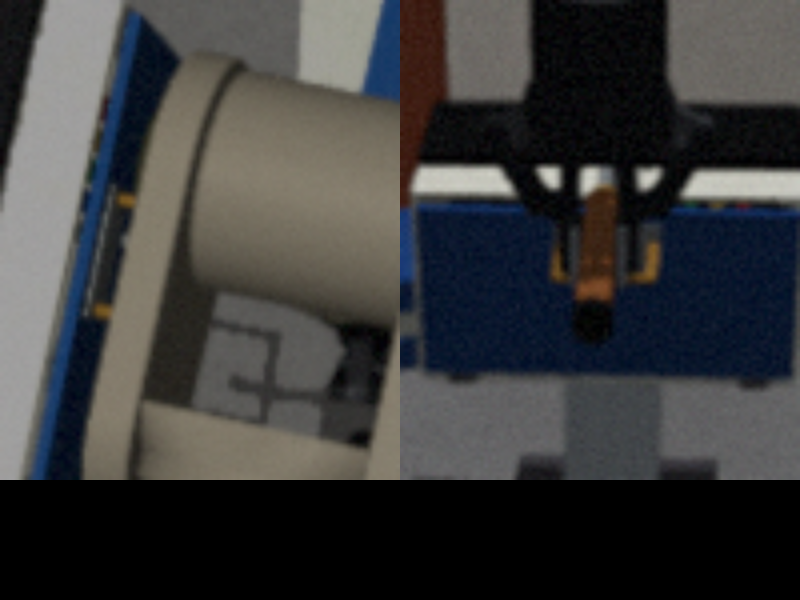

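Run:
```python
from h import *
f0=monitor.sense()['contact_force']
g=env.movel(tcp(-.038,.304),.06,guard=4);env.hold(.4)
s=monitor.sense();print(g,s['position'],s['contact_force']-f0,s['clock'])
T=grab('top');S=grab('side');W=grab('wrist')
o=np.zeros((600,800,3),np.uint8)
o[:480,:400]=cv2.resize(T['frame'][140:260,160:260,::-1],None,fx=4,fy=4);o[:480,400:800]=cv2.resize(S['frame'][70:190,290:390,::-1],None,fx=4,fy=4);cv2.imwrite('pics/c2.png',o);cv2.imwrite('pics/w2.png',W['frame'][:,:,::-1])
```

```text
False [0.53223369 0.01350929 0.28533943] [0.23197654 0.6219291  1.04143465] 10.5917
```

View pics/w2.png

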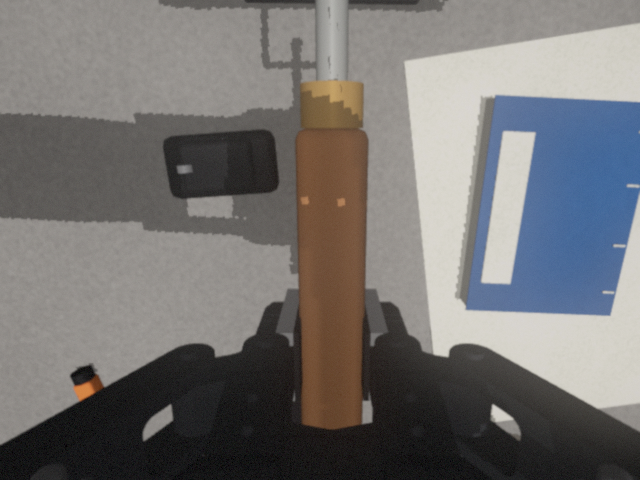

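```bash
cat >> h.py <<'E'
def arc(t,dx=0,dz=.001):
    R=np.hypot(.06,.1);a=np.arctan2(.1,.06)-t
    return tcp(-R*np.cos(a)+.008-dx,.19+R*np.sin(a)+.008+dz)
E
python3 - <<'E'
from h import *
f0=monitor.sense()['contact_force']
for t in (0.0,.1,.2,.3):
    env.movel(arc(t,0,.003),.03);s=monitor.sense();print(t,(s['contact_force']-f0).round(2),s['clock'])
T=grab('top');S=grab('side')
o=np.zeros((480,800,3),np.uint8)
o[:480,:400]=cv2.resize(T['frame'][140:260,160:260,::-1],None,fx=4,fy=4);o[:480,400:800]=cv2.resize(S['frame'][70:190,290:390,::-1],None,fx=4,fy=4);cv2.imwrite('pics/c3.png',o)
E
```

```text
0.0 [0.26 0.27 0.21] 11.3667
0.1 [0.73 0.3  0.39] 11.9083
0.2 [ 0.05 -0.09  0.83] 12.45
0.3 [-0.13 -1.07 -0.05] 12.9917
```

View pics/c3.png

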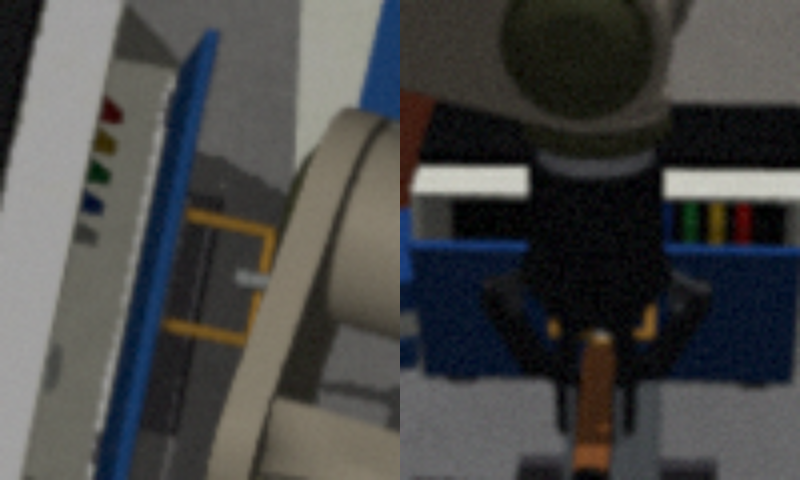

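Run:
```python
from h import *
f0=monitor.sense()['contact_force']
for t in np.arange(.4,1.51,.1):
    dz=.003-.004*min(1,(t-.3)/.6)
    if env.movel(arc(t,0,dz),.035,guard=15): print('guard');break
    s=monitor.sense();print(round(t,2),(s['contact_force']-f0).round(2),s['clock'])
T=grab('top');S=grab('side')
o=np.zeros((480,800,3),np.uint8)
o[:480,:400]=cv2.resize(T['frame'][140:260,160:260,::-1],None,fx=4,fy=4);o[:480,400:800]=cv2.resize(S['frame'][90:210,290:390,::-1],None,fx=4,fy=4);cv2.imwrite('pics/c4.png',o)
```

```text
0.4 [-0.15 -1.42 -0.33] 13.5917
0.5 [ 1.23 -0.57 -1.2 ] 14.0917
0.6 [ 0.23  0.62 -0.82] 14.5917
0.7 [ 1.35  1.72 -2.66] 15.0917
0.8 [ 3.29  5.7  -1.39] 15.5917
0.9 [ 3.39  9.03 -2.04] 16.0917
1.0 [ 3.16 13.9  -1.31] 16.575
1.1 [ 3.79 16.27  0.02] 17.0583
1.2 [ 3.29 20.17  2.69] 17.5417
1.3 [ 4.51 21.31  4.17] 18.025
1.4 [ 3.92 19.28  5.05] 18.5083
1.5 [ 2.76 16.38  6.33] 18.9917
```

View pics/c4.png

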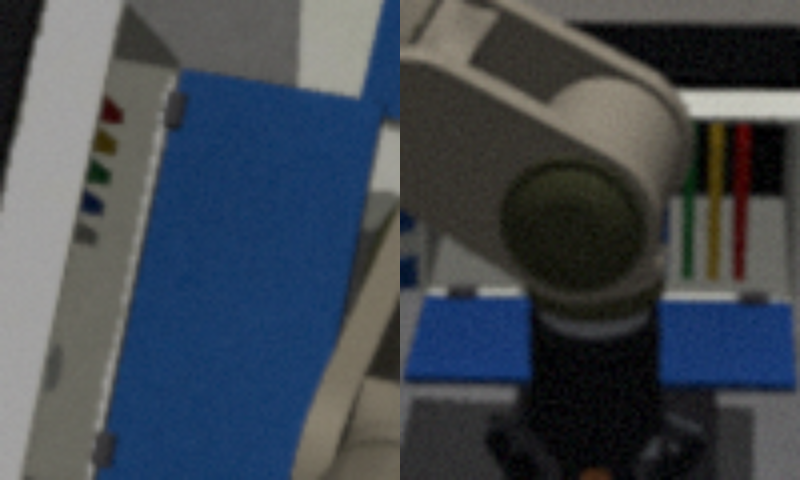

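Run:
```python
from h import *
def rep(n): s=monitor.sense();print(n,s['contact_force'].round(2),s['position'].round(4),s['clock'])
rep('a')
env.movel(arc(1.5,-.005,-.001),.03);rep('b')
for t,dz in ((1.54,-.002),(1.57,-.003),(1.57,-.005),(1.57,-.007),(1.57,-.009)):
    g=env.movel(arc(t,-.006,dz),.03,guard=12);rep((t,dz,g))
    if g or monitor.sense()['contact_force'][2]>12: break
env.hold(.3);rep('hold')
```

```text
a [ 1.96 15.27  3.76] [ 0.5239 -0.0415  0.1258] 19.0917
b [-0.37  1.07 -2.2 ] [ 0.5241 -0.0392  0.1252] 19.4083
(1.54, -0.002, False) [-0.84 -0.49 -2.26] [ 0.5246 -0.0358  0.1201] 19.7583
(1.57, -0.003, False) [-0.21  0.4  -1.45] [ 0.5249 -0.0339  0.1162] 20.0583
(1.57, -0.005, False) [ 0.38 -1.48  0.06] [ 0.5251 -0.0341  0.1145] 20.3083
(1.57, -0.007, False) [-0.85 -1.58  5.04] [ 0.5253 -0.0341  0.1129] 20.5583
(1.57, -0.009, False) [-0.38 -0.68  3.95] [ 0.5252 -0.0338  0.1107] 20.8083
hold [0.06 1.04 5.8 ] [ 0.5251 -0.0339  0.1105] 21.1083
```

Run:
```python
from h import *
def rep(n): s=monitor.sense();print(n,s['contact_force'].round(2),s['ft_torque'].round(2),s['position'].round(4),s['clock'])
for dz in (-.011,-.013):
    g=env.movel(arc(1.57,-.006,dz),.03,guard=12);rep((dz,g))
T=grab('top');S=grab('side');W=grab('wrist')
o=np.zeros((600,800,3),np.uint8)
o[:360,:400]=cv2.resize(T['frame'][150:240,130:230,::-1],None,fx=4,fy=4);o[:360,400:800]=cv2.resize(S['frame'][120:210,290:390,::-1],None,fx=4,fy=4)
o[360:,:320]=cv2.resize(W['frame'][:,:,::-1],(320,240));cv2.imwrite('pics/c5.png',o)
# flap far edge if level, top face z .19, 122 out
for d,l in ((-.122,.126),(-.122,-.126)): 
    e=np.array([X[1],-X[0],0]);P=H+X*d+e*l;P[2]=.19;print('pred edge top',proj(T,P),'side',proj(S,P), '10deg up top',proj(T,H+X*d*.985+e*l+[0,0,.021]),proj(S,H+X*d*.985+e*l+[0,0,.021]))
```

```text
(-0.011, False) [1.51 2.1  5.26] [ 0.97 -0.25 -0.11] [ 0.525  -0.0339  0.1084] 21.3583
(-0.013, False) [0.57 1.93 4.91] [ 1.02 -0.21 -0.09] [ 0.5249 -0.0339  0.1064] 21.6083
pred edge top [255.91593039 164.15867852] side [389.24571344 187.26735624] 10deg up top [253.98474968 161.93969118] [389.67063107 179.65341473]
pred edge top [235.61617731 272.02734095] side [290.50338065 185.40626125] 10deg up top [233.28319283 271.65216029] [290.18087115 177.85524153]
```

View pics/c5.png

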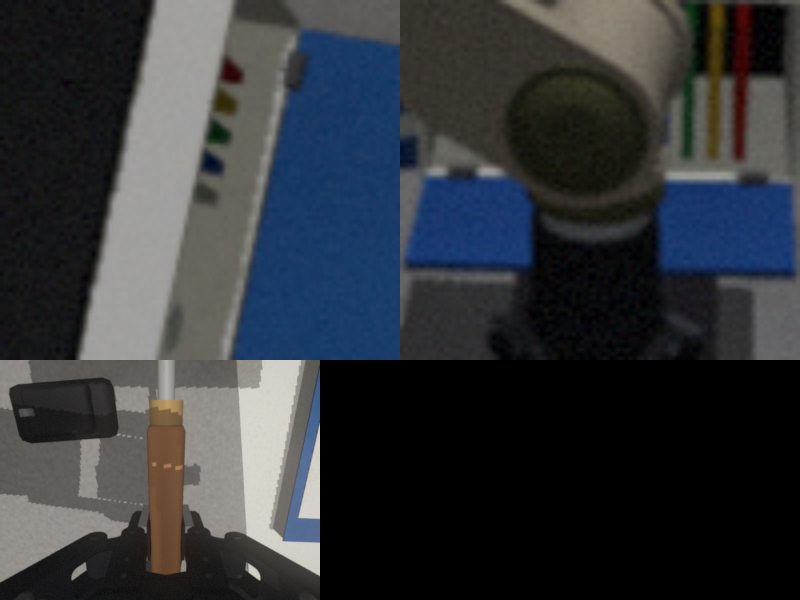

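Run:
```python
from h import *
def rep(n): s=monitor.sense();print(n,s['contact_force'].round(2),s['position'].round(4),s['clock'])
p=np.array(monitor.sense()['position'])
g=env.movel(p+[0,0,.012],.04);rep(g)
g=env.movel(p+[0,0,.028],.04,guard=3);rep(g)
if not g:
    g=env.movel(p+[0,0,.028]-X*.09,.05,guard=3);rep(g)
T=grab('top');S=grab('side')
o=np.zeros((600,800,3),np.uint8)
o[:480,:400]=cv2.resize(T['frame'][140:260,180:280,::-1],None,fx=4,fy=4);o[:600,400:800]=cv2.resize(S['frame'][120:270,290:390,::-1],None,fx=4,fy=4)
cv2.imwrite('pics/c6.png',o)
```

```text
False [ 0.14 -0.44 -0.91] [ 0.5247 -0.034   0.1183] 22.2083
False [ 0.43 -0.26 -2.08] [ 0.5249 -0.0339  0.1345] 22.7583
False [-1.5  -0.59 -1.77] [ 0.5114 -0.1227  0.1344] 24.7083
```

View pics/c6.png

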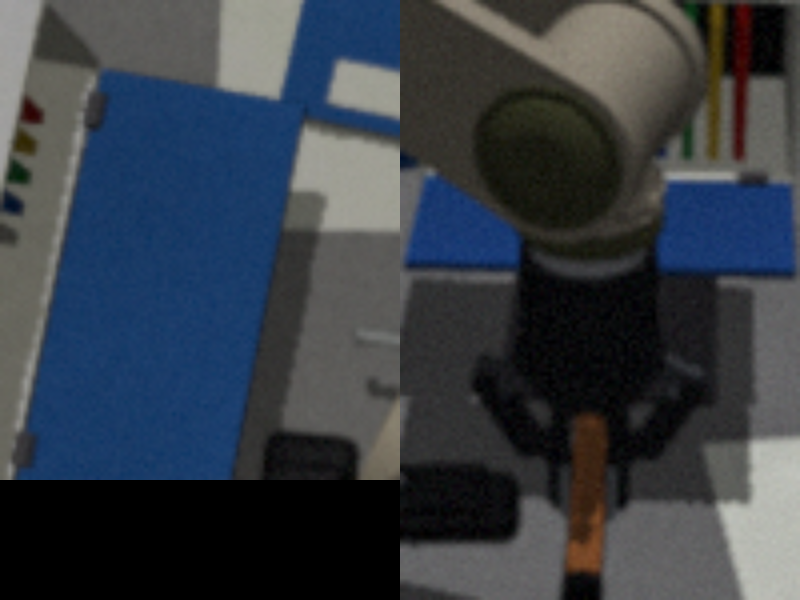

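Run:
```python
from h import *
T=grab('top');S=grab('side');p=np.array(monitor.sense()['position']);g=p+[0,0,HZ];n=np.array([-X[1],X[0],0])
o,d=ray(S,(335.8,263));t=((g-o)@n)/(d@n) 
# side ray nearly in the plane: use along-X plane instead, x=-75-G
P=o+d*(((g-X*(.075+G)-o)@X)/(d@X));print('rear top edge rel',(P-g)@X,(P-g)@n,(P-g)[2])
for z in (.15,.16,.17):
    P=plane(T,(269.3,223.8),z);print('rod end',z,(P-g)@X,(P-g)@n)
for a in (0,.05,.1):
    c,s=np.cos(a),np.sin(a);f=lambda x,z:g+X*(c*(x-G)-s*z)+np.array([0,0,s*(x-G)+c*z])
    print(a,'cap joint side',proj(S,f(-.075,.011)),'rod end top',proj(T,f(.1495,0)))
```

```text
rear top edge rel -0.08299999999999988 -0.0020739820303122317 0.0025150818042702916
rod end 0.15 0.13993341574120793 0.00107423774065003
rod end 0.16 0.13874634539335678 0.002041761547027862
rod end 0.17 0.13755927504550564 0.003009285353405809
0 cap joint side [334.83565035 259.8692847 ] rod end top [268.59607557 223.0868999 ]
0.05 cap joint side [334.83030683 261.52201353] rod end top [268.36616168 222.74768751]
0.1 cap joint side [334.82931033 263.11586251] rod end top [268.28377986 222.43119259]
```

Run:
```python
from h import *
def rep(n): s=monitor.sense();print(n,s['contact_force'].round(2),s['position'].round(4),s['clock'])
n=np.array([-np.sin(YR),np.cos(YR),0]);Q=(Ro.from_rotvec(n*.09)*Ro.from_quat(q(YR)));tx=Q.as_matrix()[:,0];Q=Q.as_quat()
gp=GR+[0,0,HZ]
P=lambda z:gp+[0,0,z]+tx*HZ
env.movel(P(.1),.12,Q);rep('above')
env.movel(P(.025),.08);env.hold(.2);rep('near')
g=env.movel(P(0),.03,guard=6);rep(g)
S=grab('side','s7')
o=cv2.resize(S['frame'][200:360,250:400,::-1],None,fx=3.5,fy=3.5);cv2.imwrite('pics/c7.png',o)
```

```text
above [ 0.72  0.57 -1.82] [ 0.4682 -0.1939  0.1423] 25.7583
near [-0.09  0.49 -1.66] [ 0.4682 -0.1942  0.0677] 27.0417
True [-0.77  0.65  4.93] [ 0.4678 -0.194   0.0427] 27.8333
```

View pics/c7.png

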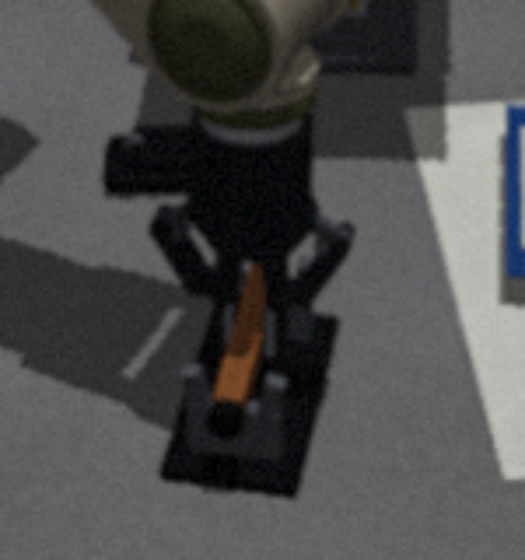

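The pole sits in both forks, with contact at about the nominal height. I'll release it, retract and check.

Run:
```python
from h import *
env.release();env.hold(.2)
p=np.array(monitor.sense()['position']);tx=Ro.from_quat(monitor.sense()['ee_rot']).as_matrix()[:,0]
env.movel(p-tx*.15,.1)
env.set_joints([-1.535,.313,1.498,0,1.331,-.223]);env.hold(.3)
T=grab('top');S=grab('side')
h=cv2.cvtColor(T['frame'],cv2.COLOR_RGB2HSV);m=cv2.inRange(h,(4,110,60),(18,255,255));z=np.zeros_like(m);z[225:285,295:400]=m[225:285,295:400]
c=max(cv2.findContours(z,0,1)[0],key=cv2.contourArea);r=cv2.minAreaRect(c);print(r);print([plane(T,q_,.072).round(4).tolist() for q_ in cv2.boxPoints(r)])
o=np.zeros((600,800,3),np.uint8)
o[:390,:]=cv2.resize(T['frame'][110:300,60:450,::-1],(800,390));o[390:,:400]=cv2.resize(S['frame'][250:350,270:370,::-1],(400,400))[:210] if 0 else cv2.resize(S['frame'][250:345,260:440,::-1],(400,210));o[390:,400:]=cv2.resize(S['frame'][120:215,270:450,::-1],(400,210))
cv2.imwrite('pics/c8.png',o);s=monitor.sense();print(s['clock'],s['contact_force'],s['finger_gap'])
```

```text
((356.1087951660156, 254.8367156982422), (64.44285583496094, 8.567410469055176), 16.313852310180664)
[[0.4777, -0.1142, 0.072], [0.4983, -0.1198, 0.072], [0.4561, -0.2743, 0.072], [0.4356, -0.2685, 0.072]]
32.5167 [-0.70068619  0.47304628 -0.69402159] 0.999330148001512
```

View pics/c8.png

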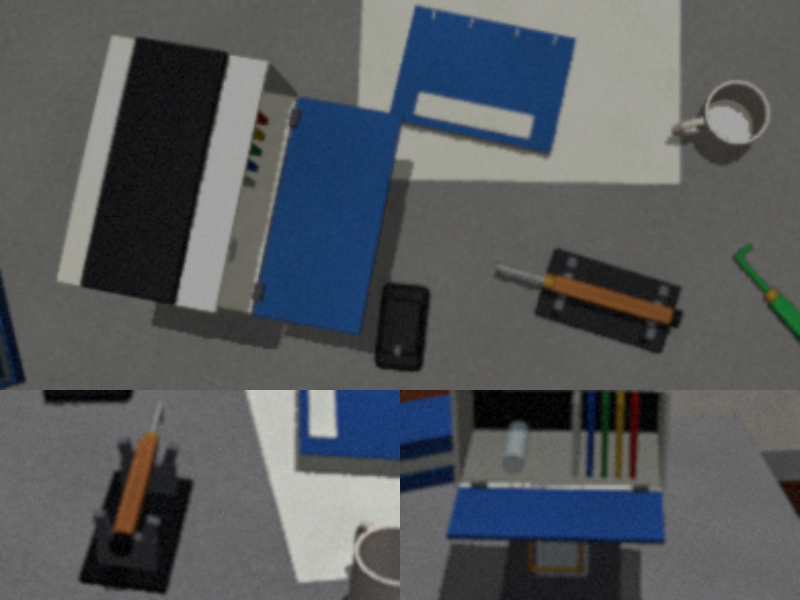

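```bash
python3 -c "
from h import *
print(job.hand_in())"
```

```text
the job is handed in; nothing more can be done
None
```

I hooked the flap's eye with the pole and swung the flap down slowly, about 0.2 rad/s on average, until it was fully open. I then unhooked the pole, laid it back in both forks and let go. The job was handed in at about 33 s on the robot's clock.

**Last checks before handing in:**
- **Flap:** it looked level in both views. Its outer edge and corners were within about 2 pixels of where a level flap should appear.
- **Pole:** it lies in both forks, with its centre within a few mm of where it started and the same heading to within about 0.5°.
- **Other objects:** the book, mouse and mug look unmoved. I judged this by eye and did not measure it.
- **Robot:** the gripper is open and clear of everything.

**What did not go to plan:**
- **Side load:** in the second half of the swing the pole pulled sideways at up to 21 N, because my hinge estimate was a few mm off. I corrected it by shifting 5–6 mm inward.
- **Pole slip:** pressing the flap onto its stop tipped the pole about 0.1 rad in the grip. I tilted the gripper to make up for this when laying the pole down.

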